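# Find the box spanner that fits the sunken nut and hold it on

### The arm

A 6-joint arm with a two-finger parallel gripper is mounted at the origin on a cart in front of the work surface, level with it; the furniture and walls round the work are solid. World frame = base frame: x ahead of the robot, y to its left, z up, the work surface at z = 0. Lengths are in m, angles in rad, forces in N, time in s.
With the tool pointing down it reaches from about 0.4 to 0.925 m from the base axis. Payload 12.5 kg.
Tool frame: the origin (TCP) lies on the mounting face of the last link; the fingertips stand 190 mm ahead of it and the grasp point (between the pads) lies 171 mm ahead of it; z points along the fingers, y is the line along which they close (so a half turn about z gives the same grasp; the last joint's range is limited). The gripper opens to 95 mm and grips with 3 to 60 N. Pads are 20 mm wide; open, the fingers measure 119 mm over their backs; the gripper's body (75 mm by 180 mm) begins 59 mm behind the grasp point.
Start: joints at [-0.106, 0.491, 1.559, -0, 1.092, -0.106], TCP at [0.625, 0, 0.405] pointing down, gripper open.
Joint ranges: [-3.1, 3.1], [-0.84, 2.19], [0.05, 2.79], [-1.13, 4.28], [0.06, 2.93], [-2.69, 2.69]. Speed limits (rad/s): [2.22, 2.22, 2.79, 3.14, 3.14, 3.14].

### API

Orientations are given as a 3x3 rotation matrix whose columns are the frame's x, y, z axes.
In Python, from station import bot gives the robot as it stands. The module is installed in compiled form; this text tells all that it offers.
- The arm moves only by the tool apply_moves, never from a script. Its argument "rows" is a list of rows, each an object with "xyz": the shift along the tool's x, y, z scaled (see below), a list of three; "angular": the turn, a rotation vector about the tool's x, y, z scaled (see below), a list of three; "claw": the opening, from 0 (shut) to 1 (fully open). A call has 1 to 12 rows; each row is the pose to reach, as a shift and turn from the pose commanded when the call began, along the tool's axes at that moment; what a row does not reach only later rows make up. The controller multiplies each number of a shift by 0.15 m and each number of a turn by 30 degrees. A row lasts 1/10 s, in which the tool goes at most 50 mm and 8.59 degrees, less where a joint would pass 70% of its speed; a pose out of reach is approached as far as the arm can. A call with a number of a shift or a turn outside -1 to 1 is refused whole. A call with a gripper value outside its range is refused whole. The fingers move at their own pace and stop on an object; "newtons" is the grip in N (left out, the last holds). Time passes only in rows, so rows that repeat a pose let the fingers close. It gives the time, the measured TCP pose, the force, the opening and the grip force at its end, in the units of the state.
- bot.get_state(): the state, without advancing time (a new reading comes with each control period).
- bot.capture(name): name is "scene" or "side" or "wrist"; returns the picture (420x560x3 uint8, red, green, blue); there is no depth.
- bot.camera_model(name): a dict with "mtx" (3x3 intrinsics, pixels), "camera_from_world" (4x4, takes a point from world to camera coordinates). Camera axes: x right, y up, looking along -z (the intrinsics and any distortion apply to the point x, -y, -z); pixel columns grow to the right and rows downward; lengths in m; the calibration is good to about 2 mm. A picture is of the moment at which its call begins: read the wrist's pose just before it. camera_model takes no time and is no camera call; for the wrist camera it gives the pose at the moment of the call.
- bot.sign_off(): hands the job in; it is judged then, once.
The state is a dict: "clock": time; "joint_positions": joint angles; "dq": joint speeds; "joint_torque": joint torques, N m; "position": TCP position; "tcp_rot": TCP orientation; "ft_force": force on the tool from outside, world axes, zero at the start; "torque": the same for the moment, N m; "gripper_width": finger opening in m; "finger_force": force on a finger pad.
Only numpy, scipy, OpenCV 4.12 (cv2) and the standard library are available. Lean on these libraries where they do the work, as an engineer would, in place of code of your own. Each camera call takes 0.05 s, during which the arm holds its last target. There are 200 camera calls.

### The job

Find out which of the three T-handled box spanners fits the hex nut sunk in the red-ringed port of the manifold: try them on it, standing each one that does not go down back upright on the rack. Push the one that fits fully home over the nut, down to the bottom of the port, and finish while still holding it there by its handle, upright, with the other two standing on the rack; leave the beaker, the yellow-capped bottle and the roll of tape where they are.

Things in the scene. Friction and masses are not known exactly. Their poses are not given: they have to be found in the camera images.
- small_handle (a point): Centre of the blue handle of the small T box spanner (0.12-0.2 kg): bar 60 mm along y, 14 mm thick along x (grip these flats), 20 mm high; z up. Open lower rim 72 mm below this point. Stem 16 mm diameter, below it a steel hex tube, lowest 43 mm: 22 mm across outer flats (25 over corners), hex opening 16 mm across flats, 30 mm deep; two flats of it face along x.
- middle_handle (a point): Centre of the blue handle of the middle T box spanner (0.12-0.2 kg): bar 60 mm along y, 14 mm thick along x (grip these flats), 20 mm high; z up. Open lower rim 72 mm below this point. Stem 16 mm diameter, below it a steel hex tube, lowest 43 mm: 30 mm across outer flats (35 over corners), hex opening 24 mm across flats, 30 mm deep; two flats of it face along x.
- large_handle (a point): Centre of the blue handle of the large T box spanner (0.12-0.2 kg): bar 60 mm along y, 14 mm thick along x (grip these flats), 20 mm high; z up. Open lower rim 72 mm below this point. Stem 16 mm diameter, below it a steel hex tube, lowest 43 mm: 38 mm across outer flats (44 over corners), hex opening 32 mm across flats, 30 mm deep; two flats of it face along x.
- rack: Fixed grey rack: board 110 (x) by 260 (y) by 12 mm high, origin at the centre of its underside. Posts of 10 mm diameter, 15 mm high, at y = -80, 0, +80 mm. A spanner stands over each post, rim on the board (handle centre 84 mm above the rack's underside), its bar along the rack's y. Which spanner is over which post varies.
- manifold: Fixed light metal block, 100 (x) by 235 (y) by 20 mm high, origin at the centre of its underside. On it three round steel port collars, 57 mm diameter and 20 mm high, at y = -66, 0, +66 mm (the last is ringed red). In each well a fixed brass hex nut 13 mm high (top 3.5 mm chamfered), two flats facing along x: 14, 22 and 30 mm across flats; which is where varies, not told.
- red_port (a point): Middle of the bottom of the red-ringed port; axes as the manifold's, z up; collar top 20 mm above. Each well admits only its own nut's spanner (play: 2 mm at the corners, 1 mm at the nut's flats; yaw 0.1 rad from parallel x axes). Too small a spanner stops on the nut, rim about 13 mm above this point; too large on the collar, about 20 mm; the right one rests with its rim at this point's height.
- beaker: Bystander, loose: cloudy plastic beaker, 90 mm wide and 104 mm tall; origin at the centre of its underside. To be left where it is.
- buffer_jar: Bystander, loose: small bottle with a yellow cap, 45 mm wide and 80 mm tall; origin at the centre of its underside. To be left where it is.
- tape_roll: Bystander, loose: roll of brown tape lying flat, 88 mm wide and 24 mm high; origin at the centre of its underside. To be left where it is.
Things that resemble listed ones, but are neither listed nor needed, are in the scene too. Leave any purple or turquoise look-alike of the part that bears middle_handle alone.

How it is judged:
At the end, for the whole second after the job is handed in: One spanner is down in the red-ringed port: handle centre within 6 mm of its axis and under 75 mm above its bottom, tilt under 0.07 rad, still, gripped with over 2 N. The other two stand on the rack board (rim within 5 mm of it, tilt under 0.12 rad), not touched by the fingers ((((horizontal distance between small_handle and red_port below 0.006 m and z of small_handle in the frame of red_port below 0.075 m and angle between small_handle's own z axis and vertical below 0.07 rad and contact force between the fingers and spanner_small above 2 N and linear speed of spanner_small below 0.02 m/s) and (x of middle_handle in the frame of rack between -0.04 and 0.04 m and y of middle_handle in the frame of rack between -0.12 and 0.12 m and z of middle_handle in the frame of rack below 0.089 m and angle between middle_handle's own z axis and vertical below 0.12 rad and contact force between the fingers and spanner_middle below 0.2 N) and (x of large_handle in the frame of rack between -0.04 and 0.04 m and y of large_handle in the frame of rack between -0.12 and 0.12 m and z of large_handle in the frame of rack below 0.089 m and angle between large_handle's own z axis and vertical below 0.12 rad and contact force between the fingers and spanner_large below 0.2 N)) or ((horizontal distance between middle_handle and red_port below 0.006 m and z of middle_handle in the frame of red_port below 0.075 m and angle between middle_handle's own z axis and vertical below 0.07 rad and contact force between the fingers and spanner_middle above 2 N and linear speed of spanner_middle below 0.02 m/s) and (x of small_handle in the frame of rack between -0.04 and 0.04 m and y of small_handle in the frame of rack between -0.12 and 0.12 m and z of small_handle in the frame of rack below 0.089 m and angle between small_handle's own z axis and vertical below 0.12 rad and contact force between the fingers and spanner_small below 0.2 N) and (x of large_handle in the frame of rack between -0.04 and 0.04 m and y of large_handle in the frame of rack between -0.12 and 0.12 m and z of large_handle in the frame of rack below 0.089 m and angle between large_handle's own z axis and vertical below 0.12 rad and contact force between the fingers and spanner_large below 0.2 N)) or ((horizontal distance between large_handle and red_port below 0.006 m and z of large_handle in the frame of red_port below 0.075 m and angle between large_handle's own z axis and vertical below 0.07 rad and contact force between the fingers and spanner_large above 2 N and linear speed of spanner_large below 0.02 m/s) and (x of small_handle in the frame of rack between -0.04 and 0.04 m and y of small_handle in the frame of rack between -0.12 and 0.12 m and z of small_handle in the frame of rack below 0.089 m and angle between small_handle's own z axis and vertical below 0.12 rad and contact force between the fingers and spanner_small below 0.2 N) and (x of middle_handle in the frame of rack between -0.04 and 0.04 m and y of middle_handle in the frame of rack between -0.12 and 0.12 m and z of middle_handle in the frame of rack below 0.089 m and angle between middle_handle's own z axis and vertical below 0.12 rad and contact force between the fingers and spanner_middle below 0.2 N)))); the arm keeps its last pose, push and grip.
It fails at once if the beaker is moved by more than 3 cm (distance of beaker from where it was at the start of the episode above 0.03 m).
It fails at once if the buffer jar is moved by more than 3 cm (distance of buffer_jar from where it was at the start of the episode above 0.03 m).
It fails at once if the tape roll is moved by more than 3 cm (distance of tape_roll from where it was at the start of the episode above 0.03 m).
It also fails if it takes over 64 s, if anything falls off the work surface, if the arm or the gripper's body presses on something with over 40 N, if the wrist force passes 120 N, or if a joint passes its speed limit or range.

## Working session

There is one attempt and no reset: what is moved stays moved. The work goes in short steps, Python scripts to look and compute and a tool call to move; the robot and the scene stay as the last step left them, time stands still between calls to the robot, and variables do not carry over. Pictures are saved under pics/ and viewed, at most 10 in all, crops included, and the job is handed in when it is done.

Besides the shell and the picture viewer there is one more tool, called after "Emit:" as name(argument=value, ...), one argument or row to a line, values as JSON. apply_moves: Moves the arm, as the interface text tells. Shifts and turns lie within -1 to 1; 1 stands for 0.15 m of shift or 30 degrees of turn. Its arguments: {"type":"object","properties":{"rows":{"type":"array"},"newtons":{"type":"number"}},"required":["rows"]}

```bash
mkdir -p pics; python3 - <<'E'
from station import bot
import cv2,numpy as np
for n in("scene","side"):
    im=bot.capture(n); cv2.imwrite(f"pics/{n}0.png",im[:,:,::-1]); m=bot.camera_model(n); print(n,np.round(m["mtx"],1).tolist(),np.round(m["camera_from_world"],3).tolist())
im=bot.capture("wrist");cv2.imwrite("pics/wrist0.png",im[:,:,::-1])
s=bot.get_state();print(s["clock"],s["position"],s["tcp_rot"],s["gripper_width"])
E
```

```text
scene [[496.8, 0.0, 271.3], [0.0, 496.8, 206.2], [0.0, 0.0, 1.0]] [[0.843, -0.538, -0.013, -0.364], [0.354, 0.536, 0.766, -0.334], [-0.406, -0.65, 0.643, -1.133], [0.0, 0.0, 0.0, 1.0]]
side [[477.3, 0.0, 273.8], [0.0, 477.3, 212.5], [0.0, 0.0, 1.0]] [[-0.99, -0.139, 0.011, 0.524], [0.099, -0.641, 0.761, -0.019], [-0.099, 0.755, 0.648, -1.212], [0.0, 0.0, 0.0, 1.0]]
0.15 [6.24977823e-01 2.26592430e-05 4.04289599e-01] [[-2.01240685e-05  9.99999639e-01 -8.49980190e-04]
 [ 9.99999995e-01  2.02096169e-05  1.00638997e-04]
 [ 1.00656138e-04 -8.49978160e-04 -9.99999634e-01]] 0.09538578475293301
```

View pics/scene0.png

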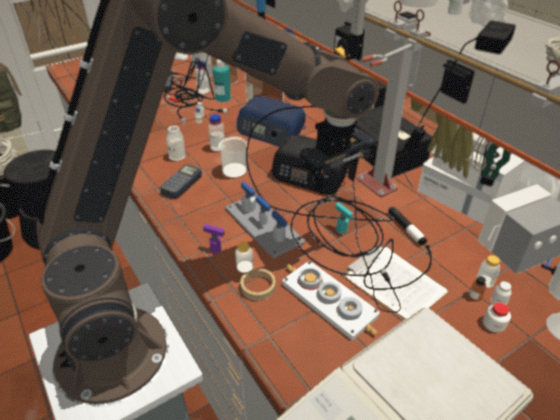

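View pics/side0.png

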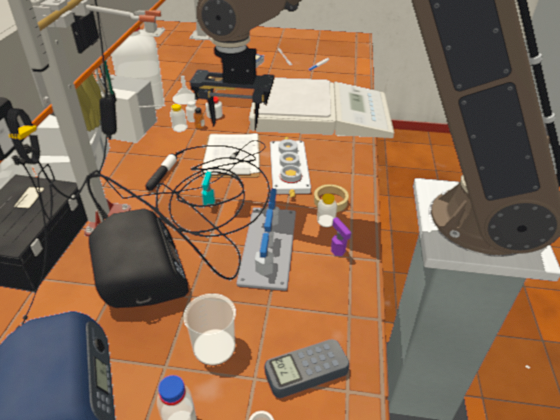

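View pics/wrist0.png

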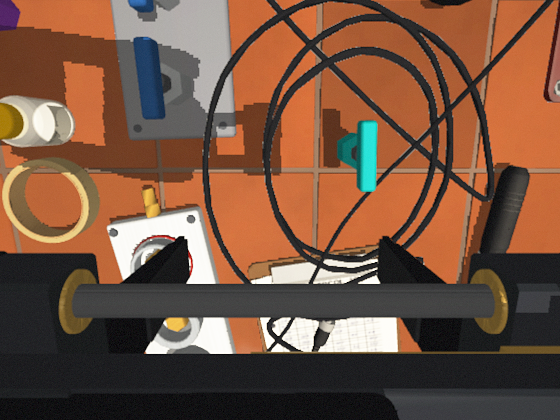

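Scene: manifold around (330,298) with the red port nearest the rack. Three blue handles stand on the rack around (262,205). The purple (215,235) and turquoise (342,217) spanners are look-alikes off the rack. Now a coarse measurement.

```bash
cat >h.py <<'E'
from station import bot
import cv2,numpy as np
def ray(n,uv,M=None):
    m=M or bot.camera_model(n);T=np.array(m["camera_from_world"]);K=np.array(m["mtx"])
    d=np.linalg.inv(K)@np.array([uv[0],uv[1],1.]);d=np.array([d[0],-d[1],-d[2]])
    return -T[:3,:3].T@T[:3,3],T[:3,:3].T@d
def onz(n,uv,z,M=None):
    o,d=ray(n,uv,M);return o+d*(z-o[2])/d[2]
def proj(n,p,M=None):
    m=M or bot.camera_model(n);T=np.array(m["camera_from_world"]);c=T[:3,:3]@p+T[:3,3]
    q=np.array(m["mtx"])@np.array([c[0],-c[1],-c[2]]);return q[:2]/q[2]
def blobs(mask,amin=20):
    n,l,s,c=cv2.connectedComponentsWithStats(mask.astype(np.uint8))
    return [(s[i,4],c[i],s[i,:4],l==i) for i in range(1,n) if s[i,4]>=amin]
E
python3 - <<'E'
from h import *
for n in("scene","side","wrist"):
    im=cv2.imread(f"pics/{n}0.png");h=cv2.cvtColor(im,cv2.COLOR_BGR2HSV)
    b=(abs(h[...,0].astype(int)-108)<9)&(h[...,1]>150)&(h[...,2]>50)
    print(n,"blue")
    for a,c,s,_ in blobs(b):print(a,c.round(),s,onz(n,c,.09).round(3))
    w=(h[...,1]<40)&(h[...,2]>190)
    for a,c,s,l in blobs(w,300):
        if n!="wrist" and 250<c[0]<400 and 130<c[1]<330:
            r=cv2.minAreaRect(np.argwhere(l)[:,::-1].astype(np.float32));print("white",a,c.round(),[onz(n,p,.02).round(3)[:2].tolist() for p in cv2.boxPoints(r)])
m=bot.camera_model("wrist");T=m["camera_from_world"];print(np.round(-T[:3,:3].T@T[:3,3],3),np.round(T[:3,:3],2),np.round(m["mtx"],0))
for px in[(128,137),(237,137),(111,0)]:print("rack",onz("wrist",px,.012).round(3))
print("red",onz("wrist",(165,258),.04), "mf corner",onz("wrist",(108,222),.02),onz("wrist",(198,206),.02))
im=cv2.imread("pics/scene0.png")[170:350,190:400];cv2.imwrite("pics/c1.png",cv2.resize(im,None,fx=3.3,fy=3.3,interpolation=cv2.INTER_CUBIC))
E
```

```text
scene blue
51 [261.   5.] [258   0   8  13] [1.393 1.603 0.09 ]
37 [215. 118.] [211 116   8   5] [0.621 0.667 0.09 ]
31 [247. 189.] [243 184  10  10] [0.511 0.251 0.09 ]
34 [263. 203.] [258 198  10  11] [0.514 0.17  0.09 ]
white 1943 [334. 301.] [[0.436, -0.048], [0.539, 0.002], [0.574, -0.258], [0.48, -0.289]]
side blue
178 [270. 211.] [265 189  10  42] [0.517 0.153 0.09 ]
115 [264. 245.] [261 234   7  23] [0.513 0.264 0.09 ]
481 [171. 388.] [159 376  25  26] [0.609 0.606 0.09 ]
white 1097 [289. 165.] [[0.578, -0.256], [0.466, -0.287], [0.437, -0.041], [0.534, -0.015]]
wrist blue
240 [142.   5.] [129   0  24  12] [0.521 0.15  0.09 ]
1795 [149.  78.] [134  37  31  82] [0.522 0.099 0.09 ]
[0.625 0.071 0.385] [[ 1.    0.   -0.  ]
 [-0.    0.97 -0.25]
 [-0.    0.25  0.97]] [[361.   0. 283.]
 [  0. 361. 208.]
 [  0.   0.   1.]]
rack [0.468 0.05  0.012]
rack [0.578 0.05  0.012]
rack [0.465 0.175 0.012]
red [ 0.50476067 -0.06981497  0.04      ] mf corner [ 0.44096134 -0.03750712  0.02      ] [ 0.53671993 -0.02000914  0.02      ]
```

View pics/c1.png

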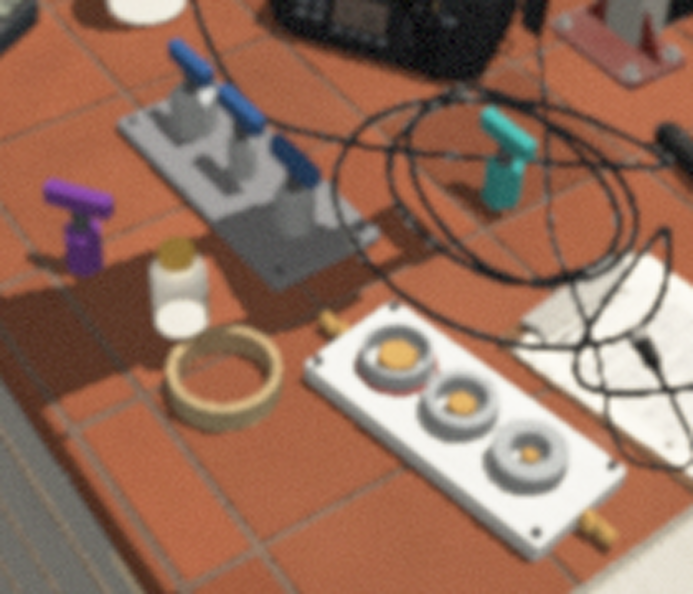

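The red port at crop (397,355) holds the largest nut, so I expect the large spanner to fit and will try it first. The three blue-handled spanners on the rack are the listed ones. I'll move the wrist camera over the rack to tell their sizes apart.

Emit:
apply_moves(
  rows=[
    {"xyz": [0.3, -0.25, 0], "angular": [0, 0, 0], "claw": 1},
    {"xyz": [0.6, -0.5, 0], "angular": [0, 0, 0], "claw": 1},
    {"xyz": [0.87, -0.7, 0], "angular": [0, 0, 0], "claw": 1},
    {"xyz": [0.87, -0.7, 0], "angular": [0, 0, 0], "claw": 1},
    {"xyz": [0.87, -0.7, 0], "angular": [0, 0, 0], "claw": 1},
    {"xyz": [0.87, -0.7, 0], "angular": [0, 0, 0], "claw": 1},
  ],
)

```text
clock: 0.75
position: [0.5206, 0.1303, 0.4049]
tcp_rot: [[-0.001, 1.0, 0.001], [1.0, 0.001, -0.0], [-0.0, 0.001, -1.0]]
ft_force: [0.4, -0.5, -0.3]
gripper_width: 0.0949
finger_force: 0.0
```

```bash
python3 - <<'E'
from h import *
m=bot.camera_model("wrist");im=bot.capture("wrist");cv2.imwrite("pics/wrist1.png",im[:,:,::-1])
import pickle;pickle.dump(m,open("m1.pkl","wb"))
s=bot.get_state();print(s["clock"],s["position"],s["dq"].round(3))
h=cv2.cvtColor(im,cv2.COLOR_RGB2HSV)
b=(abs(h[...,0].astype(int)-108)<10)&(h[...,1]>140)&(h[...,2]>40)
for a,c,st,l in blobs(b,200):
    r=cv2.minAreaRect(np.argwhere(l)[:,::-1].astype(np.float32));print(a,c.round(1),r,onz("wrist",c,.09,m).round(4))
E
```

```text
0.8 [0.52085412 0.1298428  0.40469414] [-0.013  0.004  0.     0.001 -0.     0.004]
1398 [274.8  39.1] ((274.782470703125, 39.77989196777344), (80.30531311035156, 17.81787109375), 87.61405944824219) [0.5148 0.2572 0.09  ]
1175 [278.3 143.2] ((278.43035888671875, 143.50323486328125), (73.52516174316406, 16.28472137451172), 87.33700561523438) [0.5174 0.1798 0.09  ]
1030 [281.6 235.7] ((281.7839660644531, 236.0311279296875), (68.41362762451172, 15.55052661895752), 87.51044464111328) [0.5202 0.1012 0.09  ]
```

View pics/wrist1.png

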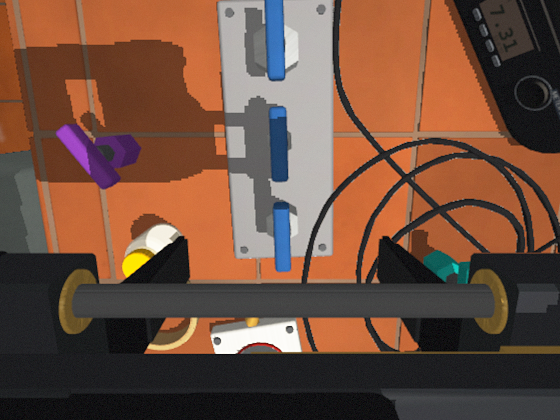

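Top view: large spanner (tube about 47 px wide) at (275,39), small at (279,143), middle at (282,236); all are blue and on the rack. The purple (90,155) and turquoise (450,265) look-alikes are off it. I'll grasp the large one.

Emit:
apply_moves(
  rows=[
    {"xyz": [0.3, -0.03, 0], "angular": [0, 0, -0.067], "claw": 1},
    {"xyz": [0.6, -0.03, 0], "angular": [0, 0, -0.067], "claw": 1},
    {"xyz": [0.86, -0.035, 0], "angular": [0, 0, -0.067], "claw": 1},
    {"xyz": [0.86, -0.035, 0], "angular": [0, 0, -0.067], "claw": 1},
    {"xyz": [0.86, -0.035, 0.25], "angular": [0, 0, -0.067], "claw": 1},
    {"xyz": [0.86, -0.035, 0.5], "angular": [0, 0, -0.067], "claw": 1},
    {"xyz": [0.86, -0.035, 0.75], "angular": [0, 0, -0.067], "claw": 1},
    {"xyz": [0.86, -0.035, 0.97], "angular": [0, 0, -0.067], "claw": 1},
    {"xyz": [0.86, -0.035, 0.97], "angular": [0, 0, -0.067], "claw": 1},
    {"xyz": [0.86, -0.035, 0.97], "angular": [0, 0, -0.067], "claw": 1},
  ],
)

```text
clock: 1.8
position: [0.5158, 0.2586, 0.2595]
tcp_rot: [[-0.034, 0.999, -0.001], [0.999, 0.034, -0.0], [-0.0, -0.001, -1.0]]
ft_force: [0.3, 0.2, 0.4]
gripper_width: 0.0955
finger_force: 0.0
```

```bash
python3 - <<'E'
from h import *
for n in("scene","side"):
    im=bot.capture(n);cv2.imwrite(f"pics/{n}1.png",im[:,:,::-1])
im=bot.capture("wrist");cv2.imwrite("pics/wrist2.png",im[:,:,::-1])
s=bot.get_state();print(s["clock"],s["position"],s["ft_force"])
a=cv2.imread("pics/side1.png")[130:310,180:380]
cv2.imwrite("pics/c2.png",cv2.resize(a,None,fx=3,fy=3,interpolation=cv2.INTER_CUBIC))
E
```

```text
1.95 [0.51536674 0.25926214 0.26101432] [-0.0191329   0.33661884  0.0093004 ]
```

View pics/c2.png

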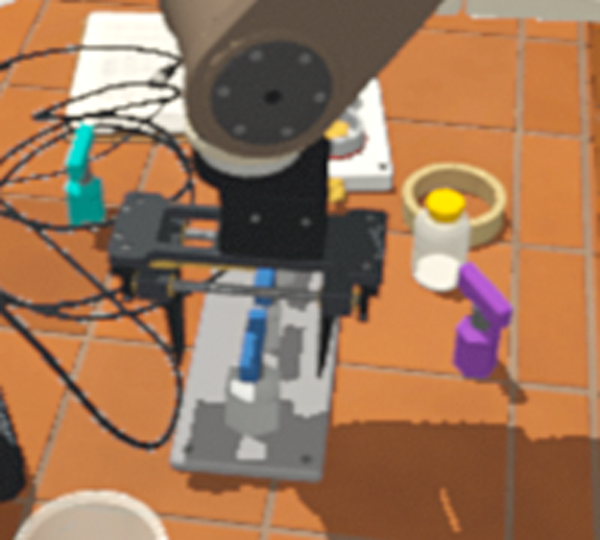

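The fingers straddle the handle of the large spanner at crop (250,345). I'll close and lift a little.

Emit:
apply_moves(
  rows=[
    {"xyz": [0, 0, 0.02], "angular": [0, 0, 0], "claw": 0},
    {"xyz": [0, 0, 0.02], "angular": [0, 0, 0], "claw": 0},
    {"xyz": [0, 0, 0.02], "angular": [0, 0, 0], "claw": 0},
    {"xyz": [0, 0, 0.02], "angular": [0, 0, 0], "claw": 0},
    {"xyz": [0, 0, 0.02], "angular": [0, 0, 0], "claw": 0},
    {"xyz": [0, 0, 0.02], "angular": [0, 0, 0], "claw": 0},
    {"xyz": [0, 0, 0.02], "angular": [0, 0, 0], "claw": 0},
    {"xyz": [0, 0, 0.02], "angular": [0, 0, 0], "claw": 0},
  ],
  newtons=45,
)

```text
clock: 2.75
position: [0.5148, 0.2595, 0.2563]
tcp_rot: [[-0.035, 0.999, 0.0], [0.999, 0.035, -0.0], [-0.0, 0.0, -1.0]]
ft_force: [-0.3, -0.0, 0.7]
gripper_width: 0.0363
finger_force: 0.0
```

```bash
python3 - <<'E'
from h import *
s=bot.get_state();print(s["clock"],s["position"],s["ft_force"],s["gripper_width"],s["finger_force"])
# red collar from wrist0 ring: fit yaw/manifold from initial images
M=bot.camera_model
for n in("scene","side"):
    im=cv2.imread(f"pics/{n}0.png");h=cv2.cvtColor(im,cv2.COLOR_BGR2HSV)
    x0,x1,y0,y1=(280,380,255,340) if n=="scene" else (262,315,132,195)
    b=(abs(h[...,0].astype(int)-19)<7)&(h[...,1]>90)&(h[...,2]>120)
    z=np.zeros_like(b);z[y0:y1,x0:x1]=1
    for a,c,st,l in blobs(b&z,6):print(n,"nut",a,c.round(1),onz(n,c,.033).round(4))
    w=(h[...,1]<40)&(h[...,2]>190)
    for a,c,st,l in blobs(w,300):
        if 280<c[0]<380 and 130<c[1]<330:
            hull=cv2.convexHull(np.argwhere(l)[:,::-1].astype(np.int32))
            q=cv2.approxPolyDP(hull,5,True)[:,0];print(n,[onz(n,p,.02).round(3)[:2].tolist() for p in q])
E
```

```text
2.75 [0.5147697  0.25951856 0.2562541 ] [-0.28403187 -0.0422416   0.72619654] 0.03627865932043037 0.0
scene nut 46 [290.3 267.4] [ 0.4712 -0.031   0.033 ]
scene nut 15 [345.5 270.7] [ 0.5829 -0.1178  0.033 ]
scene nut 85 [310.2 277. ] [ 0.4945 -0.0858  0.033 ]
scene nut 45 [329.5 291.7] [ 0.5061 -0.1505  0.033 ]
scene nut 17 [350.1 307.4] [ 0.5173 -0.2156  0.033 ]
scene nut 74 [371.  329.3] [ 0.5171 -0.29    0.033 ]
scene [[0.568, -0.26], [0.478, -0.272], [0.438, -0.047], [0.535, -0.039]]
side nut 277 [274.4 144.7] [ 0.5579 -0.2167  0.033 ]
side nut 230 [310.2 149.6] [ 0.451  -0.2066  0.033 ]
side nut 7 [262.4 146.3] [ 0.5913 -0.2024  0.033 ]
side nut 6 [287.5 145.7] [ 0.519  -0.2172  0.033 ]
side nut 22 [289.  158.6] [ 0.5068 -0.1505  0.033 ]
side nut 55 [267.1 173.3] [ 0.5577 -0.0709  0.033 ]
side nut 55 [290.2 172.5] [ 0.4958 -0.0843  0.033 ]
side nut 71 [312.6 180.4] [ 0.4324 -0.0576  0.033 ]
side nut 67 [263.6 186.3] [ 0.5578 -0.0118  0.033 ]
side nut 33 [291.8 192. ] [0.4819 0.001  0.033 ]
side [[0.44, -0.04], [0.535, -0.029], [0.573, -0.25], [0.477, -0.265]]
```

Emit:
apply_moves(
  rows=[
    {"xyz": [0, 0, 0], "angular": [0, 0, 0], "claw": 0},
    {"xyz": [0, 0, 0], "angular": [0, 0, 0], "claw": 0},
    {"xyz": [0, 0, 0], "angular": [0, 0, 0], "claw": 0},
    {"xyz": [0, 0, 0], "angular": [0, 0, 0], "claw": 0},
    {"xyz": [0, 0, 0], "angular": [0, 0, 0], "claw": 0},
    {"xyz": [0, 0, 0], "angular": [0, 0, 0], "claw": 0},
    {"xyz": [0, 0, -0.1], "angular": [0, 0, 0], "claw": 0},
    {"xyz": [0, 0, -0.3], "angular": [0, 0, 0], "claw": 0},
    {"xyz": [0, 0, -0.55], "angular": [0, 0, 0], "claw": 0},
    {"xyz": [0, 0, -0.8], "angular": [0, 0, 0], "claw": 0},
    {"xyz": [0, 0, -0.8], "angular": [0, 0, 0], "claw": 0},
    {"xyz": [0, 0, -0.8], "angular": [0, 0, 0], "claw": 0},
  ],
)

```text
clock: 3.95
position: [0.5145, 0.2594, 0.3765]
tcp_rot: [[-0.035, 0.999, 0.001], [0.999, 0.035, 0.0], [0.0, 0.001, -1.0]]
ft_force: [-0.1, 0.3, -1.4]
gripper_width: 0.0144
finger_force: 45.0
```

```bash
python3 - <<'E'
from h import *
s=bot.get_state();print(s["clock"],s["position"],s["ft_force"],s["gripper_width"],s["finger_force"])
M=bot.camera_model("wrist");im=bot.capture("wrist")[:,:,::-1];cv2.imwrite("pics/wrist3.png",im)
R=s["tcp_rot"];p=s["position"]
for o in((0,0,.171),(0.03,0,.161),(-.03,0,.161),(0,0,.2),(0,0,.243)):print(o,proj("wrist",p+R@np.array(o),M).round(0))
E
```

```text
3.95 [0.51448281 0.25943309 0.37645588] [-0.13426103  0.30310598 -1.40426086] 0.01439555256888507 44.995397329330444
(0, 0, 0.171) [282. 276.]
(0.03, 0, 0.161) [282. 219.]
(-0.03, 0, 0.161) [282. 348.]
(0, 0, 0.2) [282. 253.]
(0, 0, 0.243) [282. 229.]
```

View pics/wrist3.png

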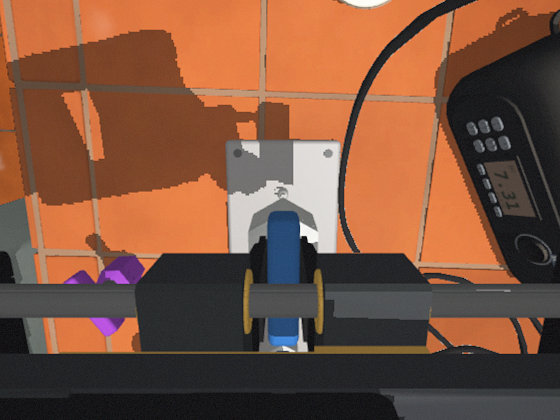

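```bash
python3 - <<'E'
from h import *
s=bot.get_state();M=bot.camera_model("wrist");R=s["tcp_rot"];p=s["position"]
im=cv2.imread("pics/wrist3.png");h=cv2.cvtColor(im,cv2.COLOR_BGR2HSV)
b=(abs(h[...,0].astype(int)-108)<12)&(h[...,1]>120)&(h[...,2]>40)
for a,c,st,l in blobs(b,100):print(a,c,st)
print(im[205:232:2,283].tolist());print(im[328:352:2,283].tolist())
for o in((0.03,0,.1823),(.03,0,.1623),(-.03,0,.1623),(-.03,0,.1823)):print(o,proj("wrist",p+R@np.array(o),M).round(1))
# tube corners: rim level z=.2443 and top of tube .2013 
for o in((.0,.022,.2013),(.019,0,.2013),(.022,0,.2013),(.022,0,.2443)):print(o,proj("wrist",p+R@np.array(o),M).round(1))
E
```

```text
2323 [283.09470512 247.97761515] [267 211  34  73]
806 [282.81513648 331.14019851] [268 318  31  28]
[[115, 116, 115], [115, 116, 115], [116, 119, 117], [97, 69, 44], [93, 61, 32], [96, 60, 34], [95, 61, 30], [100, 69, 38], [109, 70, 38], [116, 74, 41], [117, 73, 41], [117, 73, 38], [119, 74, 38], [117, 75, 39]]
[[118, 74, 39], [121, 75, 42], [121, 78, 41], [117, 73, 38], [167, 106, 54], [219, 136, 65], [215, 134, 66], [218, 137, 68], [203, 125, 59], [226, 217, 203], [215, 219, 216], [191, 190, 186]]
(0.03, 0, 0.1823) [282.2 206.4]
(0.03, 0, 0.1623) [282.1 218.2]
(-0.03, 0, 0.1623) [282.  345.9]
(-0.03, 0, 0.1823) [282.1 321.5]
(0.0, 0.022, 0.2013) [323.2 252.2]
(0.019, 0, 0.2013) [282.2 218. ]
(0.022, 0, 0.2013) [282.2 212.5]
(0.022, 0, 0.2443) [282.3 195. ]
```

Emit:
apply_moves(
  rows=[
    {"xyz": [-0.15, -0.01, 0], "angular": [0, 0, 0], "claw": 0},
    {"xyz": [-0.4, -0.035, 0], "angular": [0, 0, 0], "claw": 0},
    {"xyz": [-0.65, -0.055, 0], "angular": [0, 0, 0], "claw": 0},
    {"xyz": [-0.85, -0.074, 0], "angular": [0, 0, 0], "claw": 0},
  ],
)

```text
clock: 4.4
position: [0.5077, 0.1302, 0.3745]
tcp_rot: [[-0.035, 0.999, -0.003], [0.999, 0.035, -0.001], [-0.0, -0.003, -1.0]]
ft_force: [0.4, -0.6, -0.9]
gripper_width: 0.0145
finger_force: 45.0
```

Emit:
apply_moves(
  rows=[
    {"xyz": [-0.25, -0.02, 0], "angular": [0, 0, 0], "claw": 0},
    {"xyz": [-0.45, -0.035, 0], "angular": [0, 0, 0], "claw": 0},
    {"xyz": [-0.65, -0.055, 0], "angular": [0, 0, 0], "claw": 0},
    {"xyz": [-0.85, -0.074, 0], "angular": [0, 0, 0], "claw": 0},
  ],
)

```text
clock: 4.8
position: [0.5012, 0.0026, 0.3746]
tcp_rot: [[-0.035, 0.999, -0.003], [0.999, 0.035, 0.0], [0.0, -0.003, -1.0]]
ft_force: [-0.1, 0.1, -1.6]
gripper_width: 0.0143
finger_force: 45.0
```

Emit:
apply_moves(
  rows=[
    {"xyz": [-0.25, -0.02, 0], "angular": [0, 0, 0], "claw": 0},
    {"xyz": [-0.45, -0.035, 0], "angular": [0, 0, -0.1], "claw": 0},
    {"xyz": [-0.65, -0.055, 0], "angular": [0, 0, -0.2], "claw": 0},
    {"xyz": [-0.85, -0.074, 0], "angular": [0, 0, -0.256], "claw": 0},
    {"xyz": [-0.85, -0.074, 0], "angular": [0, 0, -0.256], "claw": 0},
    {"xyz": [-0.85, -0.074, 0], "angular": [0, 0, -0.256], "claw": 0},
    {"xyz": [-0.85, -0.074, 0], "angular": [0, 0, -0.256], "claw": 0},
    {"xyz": [-0.85, -0.074, 0], "angular": [0, 0, -0.256], "claw": 0},
  ],
)

```text
clock: 5.6
position: [0.4949, -0.1231, 0.3759]
tcp_rot: [[-0.169, 0.986, -0.001], [0.986, 0.169, 0.0], [0.0, -0.001, -1.0]]
ft_force: [0.2, -0.4, -1.6]
gripper_width: 0.0144
finger_force: 45.0
```

```bash
python3 - <<'E'
from h import *
M=bot.camera_model("wrist");s=bot.get_state();im=bot.capture("wrist")[:,:,::-1].copy();cv2.imwrite("pics/wrist4.png",im)
print(s["clock"],s["position"],s["tcp_rot"].round(3).tolist(),s["finger_force"],s["dq"].round(3))
h=cv2.cvtColor(im,cv2.COLOR_BGR2HSV)
red=((h[...,0]<5)|(h[...,0]>173))&(h[...,1]>170)&(h[...,2]>80)
br=(abs(h[...,0].astype(int)-19)<7)&(h[...,1]>90)&(h[...,2]>80)
for a,c,st,l in blobs(red,25):print("red",a,c.round(1),st,onz("wrist",c,.022,M).round(4))
for a,c,st,l in blobs(br,60):print("brass",a,c.round(1),st,onz("wrist",c,.033,M).round(4))
print("pred",proj("wrist",np.array([.4953,-.085,.033]),M))
E
```

```text
5.6 [ 0.49492933 -0.12307198  0.37587527] [[-0.169, 0.986, -0.001], [0.986, 0.169, 0.0], [0.0, -0.001, -1.0]] 44.99523460865021 [ 0.003 -0.004 -0.003 -0.001  0.001 -0.003]
brass 3948 [171.4  48.7] [117   0 127 105] [ 0.3828 -0.0155  0.033 ]
brass 187 [314.5  36.4] [304  11  30  39] [0.4981 0.014  0.033 ]
brass 142 [186.8  20.5] [166  15  40  12] [0.3931 0.0079 0.033 ]
brass 63 [496.5  25. ] [492  17  10  18] [0.6433 0.0478 0.033 ]
brass 179 [280.8  38.2] [259  32  45  13] [0.471  0.0079 0.033 ]
brass 726 [493.4  76. ] [453  35 100  79] [0.653  0.0095 0.033 ]
brass 746 [292.1  73.4] [280  45  28  49] [ 0.485  -0.0174  0.033 ]
brass 80 [348.7  49.5] [334  45  28  10] [0.528 0.009 0.033]
brass 261 [397.5  59. ] [367  51  62  16] [0.5699 0.0088 0.033 ]
brass 166 [ 49.9 123.6] [ 47 105   7  37] [ 0.2841 -0.0942  0.033 ]
brass 951 [289.9 151.6] [274 133  33  38] [ 0.4947 -0.0823  0.033 ]
brass 204 [ 49.1 168.9] [ 45 142   9  55] [ 0.284  -0.1344  0.033 ]
brass 360 [105.7 185.8] [ 80 159  37  52] [ 0.3349 -0.1413  0.033 ]
brass 579 [401.3 180.8] [376 174  77  19] [ 0.5988 -0.0909  0.033 ]
b
[... 348 characters left out ...]
[108.7 229.4] [106 212   6  36] [ 0.3398 -0.1826  0.033 ]
brass 104 [ 47.9 254. ] [ 46 239   5  30] [ 0.2839 -0.2172  0.033 ]
brass 93 [530.6 264.1] [521 255  25  29] [ 0.7416 -0.1485  0.033 ]
brass 68 [106.3 273. ] [104 263   6  21] [ 0.3399 -0.2274  0.033 ]
brass 372 [246.8 301.6] [243 270   9  64] [ 0.4784 -0.2345  0.033 ]
brass 366 [319.  301.4] [314 270   9  64] [ 0.5488 -0.2221  0.033 ]
brass 205 [ 56.3 330.6] [ 44 318  43  34] [ 0.2933 -0.2995  0.033 ]
brass 130 [509.7 337.5] [505 320  10  34] [ 0.7477 -0.2288  0.033 ]
brass 63 [ 98.8 331.8] [ 91 326  15  11] [ 0.3358 -0.2934  0.033 ]
brass 1154 [306.8 350.6] [ 59 344 370  10] [ 0.5473 -0.2789  0.033 ]
pred [290.08378    154.77841061]
```

View pics/wrist4.png

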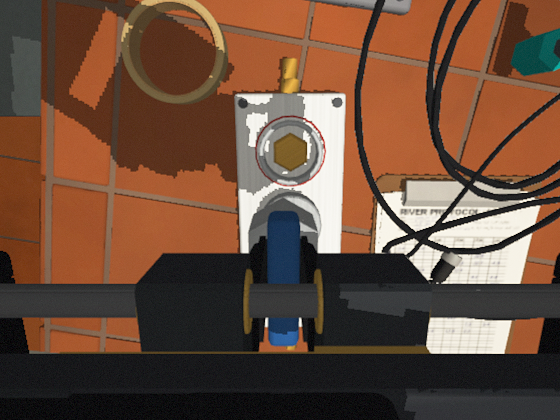

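The red port nut is at (290,152), aligned with the tool (flats left and right), about 32 px or 30 mm across flats. Fused centre ≈ (0.495, -0.083). I'll move over it and down to just above the collar.

Emit:
apply_moves(
  rows=[
    {"xyz": [0.15, 0.025, 0], "angular": [0, 0, 0], "claw": 0},
    {"xyz": [0.263, 0.045, 0], "angular": [0, 0, 0], "claw": 0},
    {"xyz": [0.263, 0.045, 0.15], "angular": [0, 0, 0], "claw": 0},
    {"xyz": [0.263, 0.045, 0.35], "angular": [0, 0, 0], "claw": 0},
    {"xyz": [0.263, 0.045, 0.5], "angular": [0, 0, 0], "claw": 0},
    {"xyz": [0.263, 0.045, 0.57], "angular": [0, 0, 0], "claw": 0},
    {"xyz": [0.263, 0.045, 0.57], "angular": [0, 0, 0], "claw": 0},
    {"xyz": [0.263, 0.045, 0.57], "angular": [0, 0, 0], "claw": 0},
    {"xyz": [0.263, 0.045, 0.57], "angular": [0, 0, 0], "claw": 0},
  ],
)

```text
clock: 6.55
position: [0.4951, -0.0839, 0.2918]
tcp_rot: [[-0.168, 0.986, 0.002], [0.986, 0.168, -0.001], [-0.001, 0.002, -1.0]]
ft_force: [0.5, -1.0, -1.3]
gripper_width: 0.0143
finger_force: 45.0
```

Emit:
apply_moves(
  rows=[
    {"xyz": [0, 0, 0.03], "angular": [0, 0, 0], "claw": 0},
    {"xyz": [0, 0, 0.05], "angular": [0, 0, 0], "claw": 0},
    {"xyz": [0, 0, 0.07], "angular": [0, 0, 0], "claw": 0},
    {"xyz": [0, 0, 0.08], "angular": [0, 0, 0], "claw": 0},
    {"xyz": [0, 0, 0.08], "angular": [0, 0, 0], "claw": 0},
    {"xyz": [0, 0, 0.08], "angular": [0, 0, 0], "claw": 0},
  ],
)

```text
clock: 7.15
position: [0.4949, -0.0839, 0.2787]
tcp_rot: [[-0.168, 0.986, 0.0], [0.986, 0.168, 0.0], [0.0, 0.0, -1.0]]
ft_force: [0.3, -0.8, -1.5]
gripper_width: 0.0141
finger_force: 45.0
```

The rim is already 6 mm inside the collar with no contact force. I'll continue down.

Emit:
apply_moves(
  rows=[
    {"xyz": [0, 0, 0.015], "angular": [0, 0, 0], "claw": 0},
    {"xyz": [0, 0, 0.03], "angular": [0, 0, 0], "claw": 0},
    {"xyz": [0, 0, 0.04], "angular": [0, 0, 0], "claw": 0},
    {"xyz": [0, 0, 0.04], "angular": [0, 0, 0], "claw": 0},
  ],
)

```text
clock: 7.55
position: [0.4949, -0.0839, 0.2725]
tcp_rot: [[-0.168, 0.986, -0.0], [0.986, 0.168, 0.0], [0.0, -0.0, -1.0]]
ft_force: [-0.1, 0.6, -1.3]
gripper_width: 0.0144
finger_force: 45.0
```

Rim is at about 0.028, below the nut top, and there is still no force.

Emit:
apply_moves(
  rows=[
    {"xyz": [0, 0, 0.015], "angular": [0, 0, 0], "claw": 0},
    {"xyz": [0, 0, 0.03], "angular": [0, 0, 0], "claw": 0},
    {"xyz": [0, 0, 0.045], "angular": [0, 0, 0], "claw": 0},
    {"xyz": [0, 0, 0.055], "angular": [0, 0, 0], "claw": 0},
    {"xyz": [0, 0, 0.055], "angular": [0, 0, 0], "claw": 0},
    {"xyz": [0, 0, 0.055], "angular": [0, 0, 0], "claw": 0},
  ],
)

```text
clock: 8.15
position: [0.4949, -0.0839, 0.2644]
tcp_rot: [[-0.168, 0.986, -0.0], [0.986, 0.168, 0.0], [0.0, -0.0, -1.0]]
ft_force: [0.3, 0.3, -1.4]
gripper_width: 0.0146
finger_force: 45.0
```

```bash
python3 - <<'E'
from h import *
s=bot.get_state();print(s["position"],s["ft_force"],s["finger_force"])
E
```

```text
[ 0.49488414 -0.08385023  0.26444157] [ 0.2717741   0.29783556 -1.37360798] 44.995906949043274
```

Nearly bottomed. I'll press lightly to confirm the seat.

Emit:
apply_moves(
  rows=[
    {"xyz": [0, 0, 0.007], "angular": [0, 0, 0], "claw": 0},
    {"xyz": [0, 0, 0.014], "angular": [0, 0, 0], "claw": 0},
    {"xyz": [0, 0, 0.014], "angular": [0, 0, 0], "claw": 0},
    {"xyz": [0, 0, 0.014], "angular": [0, 0, 0], "claw": 0},
    {"xyz": [0, 0, 0.014], "angular": [0, 0, 0], "claw": 0},
  ],
)

```text
clock: 8.65
position: [0.4948, -0.0836, 0.264]
tcp_rot: [[-0.168, 0.986, 0.001], [0.986, 0.168, -0.0], [-0.0, 0.001, -1.0]]
ft_force: [-5.8, 4.3, 24.7]
gripper_width: 0.0144
finger_force: 45.1
```

```bash
python3 - <<'E'
from h import *
a=bot.capture("scene")[:,:,::-1];b=bot.capture("side")[:,:,::-1]
f=lambda c:cv2.resize(c,(390,330),interpolation=cv2.INTER_CUBIC)
cv2.imwrite("pics/c5.png",np.hstack([f(a[170:350,190:400]),f(b[130:310,190:400])]))
s=bot.get_state();print(s["position"],s["ft_force"],s["finger_force"],s["dq"].round(3))
E
```

```text
[ 0.49481572 -0.08361495  0.26403332] [-6.30295105  4.85778097 24.62126631] 45.075843930244446 [ 0.     0.     0.    -0.     0.001 -0.002]
```

View pics/c5.png

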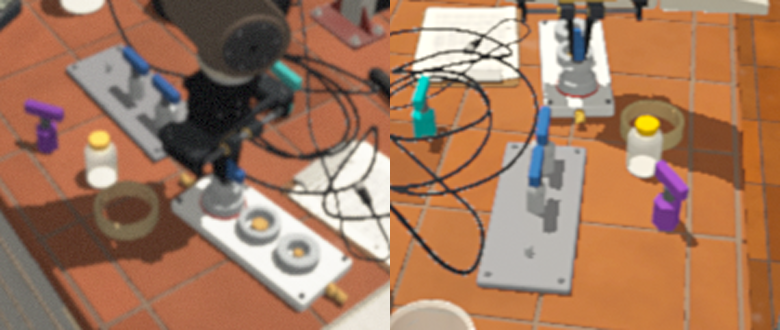

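The large spanner is down in the red-ringed port (left half, about (222,195)). It stopped firmly at the expected bottom height with 25 N of push. The other two stand on the rack and the bystanders are in place, so I'm handing in.

```bash
python3 -c "
from station import bot
print(bot.sign_off())"
```

```text
the job is handed in; nothing more can be done
None
```

The large spanner fits: it is pushed fully home in the red-ringed port and still held upright by its handle. I tried it first because that nut looked the largest, so the small and middle ones were never tried and still stand on the rack; the job is handed in, verdict not shown.

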